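# Close up a row of border tiles in the banding jig

## Robot

A 6-joint arm with a two-finger parallel gripper is mounted at the origin on the work surface. World frame = base frame: x ahead of the robot, y to its left, z up, the work surface at z = 0. Lengths are in m, angles in rad, forces in N, time in s.
With the tool pointing down it reaches from about 0.35 to 0.775 m from the base axis. Payload 7.3 kg.
Tool frame: the origin (TCP) lies between the finger pads; the fingertips stand 17 mm ahead of it and the grasp point (between the pads) lies 2 mm behind it; z points along the fingers, y is the line along which they close (so a half turn about z gives the same grasp; the last joint's range is limited). The gripper opens to 92 mm and grips with 3 to 60 N. Pads are 19 mm wide; open, the fingers measure 130 mm over their backs; the gripper's body (75 mm by 190 mm) begins 47 mm behind the grasp point.
Start: joints at [-1.328, 0.342, 1.524, -0, 1.275, -0.146], TCP at [0.199, -0.486, 0.244] pointing down, gripper open.
Joint ranges: [-2.53, 2.53], [-0.77, 2.02], [0.04, 2.7], [-1, 4.14], [0.28, 2.66], [-3.11, 3.11]. Speed limits (rad/s): [2.57, 2.57, 3.14, 3.14, 3.14, 3.14].

## Interface

Orientations are given as [roll, pitch, yaw] about the fixed x, y, z axes, in that order (R = Rz(yaw) Ry(pitch) Rx(roll)).
In Python, from cell import robot, optics gives the robot as it stands.
- The arm moves only by the tool play_rows, never from a script. Its argument "rows" is a list of rows, each a list of 7 numbers: the shift along the tool's x, y, z in cm, then the turn, a rotation vector about the tool's x, y, z in rad, then the opening, from 0 (shut) to 1 (fully open). In form: [[tx, ty, tz, wx, wy, wz, grip], ...]. A call has 1 to 20 rows; each row is the pose to reach, as a shift and turn from the pose commanded when the call began, along the tool's axes at that moment; what a row does not reach only later rows make up. A row lasts 1/10 s, in which the tool goes at most 50 mm and 8.59 degrees, less where a joint would pass 70% of its speed; a pose out of reach is approached as far as the arm can. A call with a gripper value outside its range is refused whole. The fingers move at their own pace and stop on an object; "squeeze" is the grip in N (left out, the last holds). Time passes only in rows, so rows that repeat a pose let the fingers close. It gives the time, the measured TCP pose, the force, the opening and the grip force at its end, in the units of the state.
- robot.observe(): the state, without advancing time (a new reading comes with each control period).
- optics.read_camera(name): name is "scene" or "top"; returns (picture, depth): 480x640x3 uint8, red, green, blue; 480x640 float32, m along the optical axis (not along the pixel's ray), 0 where there is no reading.
- optics.camera_model(name): a dict with "fx", "fy", "cx", "cy" (pixels), "dist" ([k1, k2, p1, p2, k3] as OpenCV has them; the pictures are not rectified), "origin" and "rotation" of the camera in the world. Camera axes: x right, y up, looking along -z (the intrinsics and any distortion apply to the point x, -y, -z); pixel columns grow to the right and rows downward; lengths in m; the calibration is good to about 2 mm. A picture is of the moment at which its call begins. camera_model takes no time and is no camera call.
- robot.hand_in(): hands the job in; it is judged then, once.
The state is a dict: "time": time; "qpos": joint angles; "qvel": joint speeds; "joint_efforts": joint torques, N m; "tool_pos": TCP position; "tool_rot": TCP orientation; "contact_force": force on the tool from outside, world axes, zero at the start; "torque": the same for the moment, N m; "opening": finger opening in m; "grip_force": force on a finger pad.
Only numpy, scipy, OpenCV 4.12 (cv2) and the standard library are available. Lean on these libraries where they do the work, as an engineer would, in place of code of your own. Each camera call takes 0.05 s, during which the arm holds its last target. There are 200 camera calls.

## Task

Get the five border tiles ready for banding: with a fingertip behind the last tile, at the open end, push the whole row along the channel of the jig as one closed train until the first tile is hard up against the end stop. Then push the red keeper round until it lies square across the channel behind the row, and take the hand away. Only push: touch no tile but the last, lift nothing, and leave everything else on the table where it is.

Things in the scene. Friction and masses are not known exactly. Their poses are not given: they have to be found in the camera images.
- jig: Banding jig fixed to the table: white-faced board 160 x 460 mm, 18 mm thick, with a straight channel along it. Origin at table level under the middle of the channel; y runs along the channel to the end stop, x across it, z up. Channel floor = board top, 18 mm above the table, 77 mm wide between two aluminium rails (12 mm wide, tops 24 mm above the table) from y = -235 to +190 mm; its -y end is open.
- end_stop (a point): Middle of the end stop's inner face at the channel floor, (0, +190, 18) mm in the jig's frame. The stop is a dark wooden block across the channel's +y end, top 38 mm above the table. A row that is fully home has tile1's edge on it and the centre of tile5 225 mm from it.
- keeper (a joint): Red keeper bar turning level about an upright screw outside the +x rail. Angle in rad: 0 = swung out, pointing to jig -y and 0.35 rad outward (to +x); 0.35 = parallel to the channel; grows clockwise from above to 1.92 = square across the channel against a small pin, 3 mm behind a row fully home. Starts at 0 to 0.4. Slight friction (0.5 N at the tip), stays where left; fouls the tiles if they are not home.
- keeper_pivot (a point): On the keeper's screw axis at the bar's top face, (+63.5, -72, +40.5) mm in the jig's frame. The bar is 126 mm long, 18 mm wide, 16 mm thick, spanning 24.5 to 40.5 mm above the table, just over the rails.
- keeper_tip (a point): Middle of the keeper's free end on its top face, 115.5 mm from the pivot; the line from pivot to tip is the bar's centre line (9 mm of bar on each side). Closed, it lies at (-52, -72) mm in the jig's frame, by a steel pin 6 mm across on the -x rail.
- tile1: Bisque-fired border tile, pinkish buff with two cobalt lines along one side, 75 mm (its x, across the channel) x 50 mm (its y, along the channel) x 12 mm thick, about 85 g. Origin at the centre of the underside. First of the five in the row, nearest the end stop. The row lies flat in the channel, tile touching tile, short of the stop; each tile's axes are parallel to the jig's.
- tile2: Border tile like tile1, number 2 of the row counted from the end stop.
- tile3: Border tile like tile1, number 3 of the row counted from the end stop.
- tile4: Border tile like tile1, number 4 of the row counted from the end stop.
- tile5: Border tile like tile1, the last of the row, at the open end; its free edge (75 mm wide, 12 mm high, 25 mm from the tile's origin) faces the jig's -y. Pushed there, the whole row slides with about 1 to 5 N.
- spare_tile: Spare border tile like the others (75 x 50 x 12 mm), lying on the table past the end stop. Not part of the row; leave it. Origin at the centre of its underside.
- jar_blue: Blue underglaze jar with blue cap, 52 mm across, 66 mm tall, on the table on the +x side of the jig. Leave it. Origin at the centre of its base.
- jar_ochre: Ochre underglaze jar with white cap, 52 mm across, 66 mm tall, on the table on the +x side of the jig. Leave it. Origin at the centre of its base.
- cup: White empty ceramic cup, 74 mm across the rim, 85 mm tall, on the table on the +x side of the jig. Leave it. Origin at the centre of its base.
- brush: Paint brush 190 mm long lying on the table beyond the jig (on its +x side). Leave it. Origin at its middle.
- kiln_post: Square fireclay kiln post, 38 x 38 mm, 100 mm tall, standing beyond the jig's open end. Leave it. Origin at the centre of its base.
Things that resemble listed ones, but are neither listed nor needed, are in the scene too. Leave any yellow look-alike of the tile5 alone. What is shaped like the tile1 but turquoise is not meant.

How it is judged:
By the outcome, as a careful person would: the job done as asked, in the order asked, and still so for the second after the job is handed in, with the robot touching nothing.
It also fails if it takes over 43 s, if anything falls off the work surface, if the arm or the gripper's body presses on something with over 40 N, if the wrist force passes 120 N, or if a joint passes its speed limit or range.

## Working session

There is one attempt and no reset: what is moved stays moved. The work goes in short steps, Python scripts to look and compute and a tool call to move; the robot and the scene stay as the last step left them, time stands still between calls to the robot, and variables do not carry over. Pictures are saved under pics/ and viewed, at most 10 in all, crops included, and the job is handed in when it is done.

Besides the shell and the picture viewer there is one more tool, called as name(argument=value, ...) on one line, values as JSON. play_rows: Moves the arm, as the interface text tells. Its arguments: {"type":"object","properties":{"rows":{"type":"array"},"squeeze":{"type":"number"}},"required":["rows"]}

```bash
mkdir -p pics; python3 - <<'E'
from cell import robot, optics
import cv2, numpy as np
for n in("top","scene"):
    p,d=optics.read_camera(n); cv2.imwrite(f"pics/{n}0.png",p[:,:,::-1]); np.savez(f"{n}0.npz",p=p,d=d)
    m=optics.camera_model(n); print(n,m)
s=robot.observe(); print(s["time"],s["tool_pos"],s["tool_rot"],s["opening"],s["contact_force"])
E
```

```text
top {'fx': 491.0595493937895, 'fy': 491.0595493937895, 'cx': 318.63766923893485, 'cy': 242.00395844090022, 'dist': array([-0.03874544,  0.        ,  0.        ,  0.        ,  0.        ]), 'origin': array([0.3976022 , 0.04419353, 1.2453374 ]), 'rotation': array([ 0.11331185, -0.00569243, -1.55516646])}
scene {'fx': 513.1636228025807, 'fy': 513.1636228025807, 'cx': 315.2175819940358, 'cy': 243.705696509101, 'dist': array([-0.12759627,  0.        ,  0.        ,  0.        ,  0.        ]), 'origin': array([ 1.21967276, -0.35079861,  0.95551038]), 'rotation': array([ 0.72738988, -0.00619157,  1.08528428])}
0.1 [ 0.19895762 -0.48550519  0.24312903] [-3.14031761e+00 -1.94720076e-04  3.88780843e-01] 0.0920720472221782 [-0.08769928  0.57481792 -0.58375906]
```

View pics/top0.png

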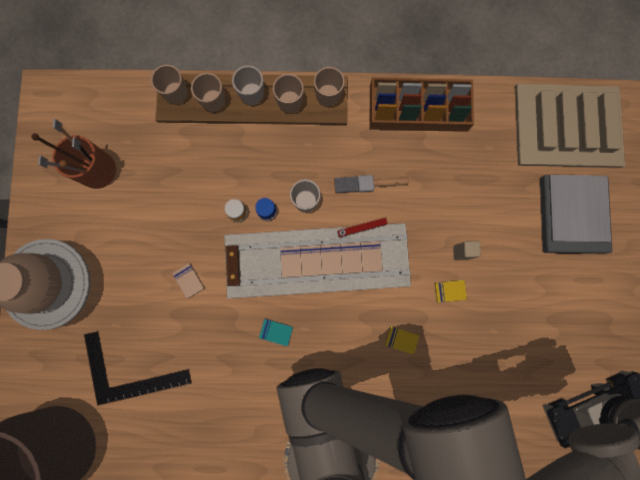

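View pics/scene0.png

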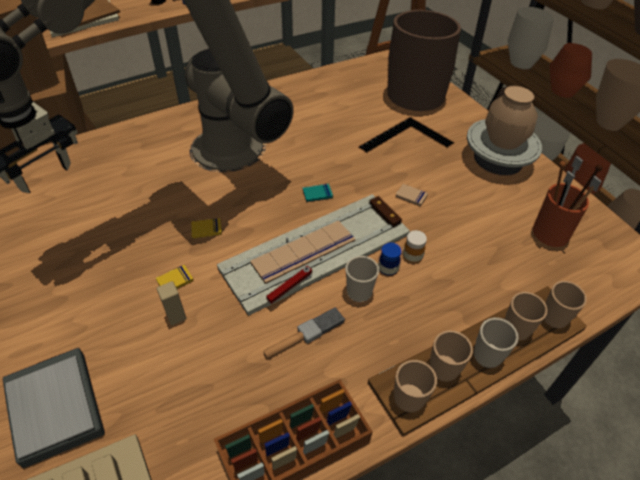

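The top view shows the jig with its stop at the left (233,265) and its open end at the right (408,257). The row is at (282–382, 262), the red keeper runs from (342,232) to (387,220), and the kiln post is at (470,250). Two yellow look-alikes (452,291 and 404,340) and one turquoise (277,332) lie outside the channel. The five tiles meant are the pinkish ones in the channel. Next I'll make one enlarged rectified crop to confirm this.

```bash
cat > h.py <<'E'
from cell import robot, optics
import cv2, numpy as np
from scipy.spatial.transform import Rotation as R
def cam(n):
    m=optics.camera_model(n); K=np.array([[m["fx"],0,m["cx"]],[0,m["fy"],m["cy"]],[0,0,1]])
    Rw=R.from_euler("xyz",m["rotation"]).as_matrix()@np.diag([1,-1,-1])  # cv cam -> world
    return K,np.array(m["dist"]),Rw,np.array(m["origin"])
def proj(n,P):
    K,D,Rw,o=cam(n); return cv2.projectPoints(np.asarray(P,float).reshape(-1,1,3),cv2.Rodrigues(Rw.T)[0],-Rw.T@o,K,D)[0][:,0]
def unproj(n,uv,z):
    K,D,Rw,o=cam(n); q=cv2.undistortPoints(np.asarray(uv,float).reshape(-1,1,2),K,D)[:,0]
    r=np.c_[q,np.ones(len(q))]@Rw.T; return o+r*((z-o[2])/r[:,2])[:,None]
def ortho(n,img,x0,x1,y0,y1,z,s):  # rows: x decreasing down; cols: y decreasing right; s m/px
    X,Y=np.meshgrid(np.arange(x1,x0,-s),np.arange(y1,y0,-s),indexing="ij")
    uv=proj(n,np.stack([X,Y,np.full_like(X,z)],-1).reshape(-1,3)).reshape(X.shape+(2,)).astype(np.float32)
    return cv2.remap(img,uv[...,0],uv[...,1],cv2.INTER_CUBIC)
E
python3 - <<'E'
from h import *
c=np.array([[225,235],[407,225],[410,288],[228,297]])
print(unproj("top",c,.018).round(4))
w=unproj("top",c,.018).mean(0); print(w)
cs=np.array([[372,199],[409,231],[247,308],[220,268]]); print(unproj("scene",cs,.018).round(4))
for n in("top","scene"):
    p=np.load(n+"0.npz")["p"]
    o=ortho(n,p,w[0]-.12,w[0]+.13,w[1]-.26,w[1]+.26,.018,.00066); print(o.shape)
    cv2.imwrite(f"pics/o{n}.png",o[:,:,::-1])
a=cv2.imread("pics/otop.png");b=cv2.imread("pics/oscene.png")
cat=cv2.resize(np.vstack([a,b])[:, :],None,fx=.78,fy=.78); 
cv2.imwrite("pics/oboth.png",cat); print(cat.shape)
E
```

```text
[[ 0.5513  0.2757  0.018 ]
 [ 0.5843 -0.1836  0.018 ]
 [ 0.4256 -0.1904  0.018 ]
 [ 0.3961  0.2625  0.018 ]]
[0.48932432 0.04104154 0.018     ]
[[ 0.4131  0.2522  0.018 ]
 [ 0.5553  0.2731  0.018 ]
 [ 0.5827 -0.1784  0.018 ]
 [ 0.4484 -0.1908  0.018 ]]
(379, 788, 3)
(379, 788, 3)
(591, 615, 3)
```

View pics/otop.png

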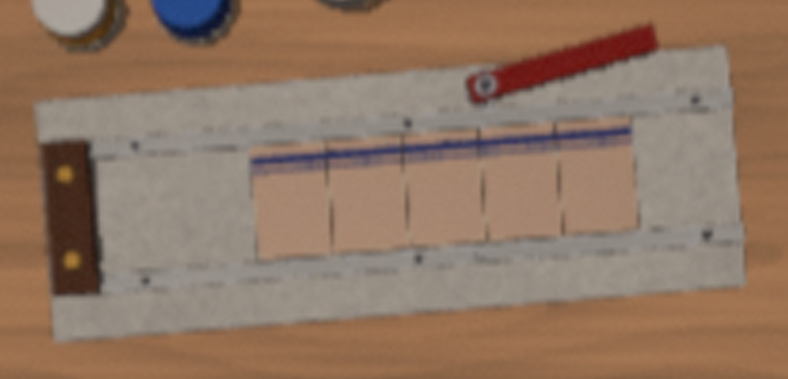

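View pics/oscene.png

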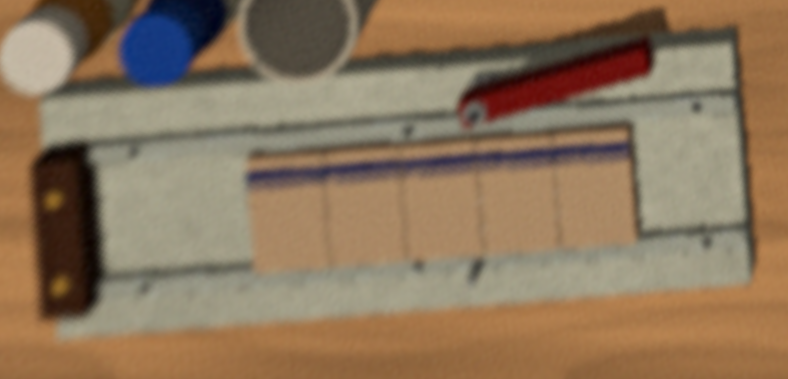

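The rectified crops confirm five pinkish tiles in the channel, with the row from about (252,208) to (635,175) in the top crop. The stop face is near column 98, and the keeper screw is at (485,85) with its tip at (655,38). The yellow and turquoise look-alikes are outside the jig.

```bash
python3 - <<'E'
from h import *
w=np.array([0.48932432,0.04104154]); s=.00066
def pt(n,px,z):
    px=np.atleast_2d(px).astype(float); o=cam(n)[3]
    P=np.c_[w[0]+.13-px[:,1]*s,w[1]+.26-px[:,0]*s,np.full(len(px),.018)]
    return o+(P-o)*((z-o[2])/(.018-o[2]))
L=np.array([[80,225],[80,-235],[-80,-235],[-80,225]])/1000
def fit(P):
    P=P[:,:2]; a=L-L.mean(0); b=P-P.mean(0); th=np.arctan2((a[:,0]*b[:,1]-a[:,1]*b[:,0]).sum(),(a*b).sum())
    M=R.from_euler("z",th).as_matrix()[:2,:2]; return th,P.mean(0)-M@L.mean(0),M
D={"top":dict(c=[[36,101],[726,46],[744,285],[54,340]],t5=[[630,118],[638,228]],t1=[[251,153],[258,260]],piv=[[485,85]],tip=[[655,38]]),
"scene":dict(c=[[42,93],[736,30],[747,281],[58,338]],t5=[[630,124],[637,242]],t1=[[247,155],[253,272]],piv=[[474,113]],tip=[[649,58]])}
for n,d in D.items():
    th,o,M=fit(pt(n,d["c"],.018)); J=lambda P:((P[:,:2]-o)@M).round(4)
    print(n,"th",th,"o",o.round(4))
    for k,z in(("t5",.03),("t1",.03),("piv",.0405),("tip",.0405)): print(k,J(pt(n,d[k],z)).tolist(),pt(n,d[k],z)[:,:2].round(4).tolist())
    if n=="top":
        for k,u,z in(("cup",(305,193),.085),("post",(472,247),.1),("blue",(265,207),.066)): print(k,J(unproj(n,[u],z)))
E
```

```text
top th 0.07907222043820236 o [0.4915 0.0486]
t5 [[0.0356, -0.1652], [-0.0365, -0.1647]] [[0.54, -0.1132], [0.4681, -0.1184]]
t1 [[0.0323, 0.0836], [-0.0378, 0.0845]] [[0.5172, 0.1345], [0.4472, 0.1299]]
piv [[0.0632, -0.0717]] [[0.5602, -0.0179]]
tip [[0.0848, -0.1839]] [[0.5906, -0.128]]
cup [[0.1579 0.0133]]
post [[ 0.0011 -0.3719]]
blue [[0.1334 0.1128]]
scene th 0.08299087334226914 o [0.4965 0.0448]
t5 [[0.0361, -0.1662], [-0.0409, -0.1643]] [[0.5462, -0.1178], [0.4693, -0.1223]]
t1 [[0.0366, 0.0842], [-0.0397, 0.0866]] [[0.526, 0.1318], [0.4498, 0.1279]]
piv [[0.0589, -0.0699]] [[0.5609, -0.0199]]
tip [[0.0848, -0.1852]] [[0.5964, -0.1327]]
```

```bash
cat >> h.py <<'E'
TH,O=.081,np.array([.494,.0467])
def rel(pos,rot,jx,jy,z,dyaw=0):
    M=R.from_euler("z",TH).as_matrix()[:2,:2]; P=np.r_[O+M@[jx,jy],z]
    T=R.from_euler("xyz",rot); G=R.from_euler("xyz",[np.pi,0,TH+np.pi/2+dyaw])
    return np.r_[T.inv().apply(P-pos)*100,(T.inv()*G).as_rotvec()].round(3)
def jig(pos):
    M=R.from_euler("z",TH).as_matrix()[:2,:2]; return np.r_[(np.array(pos)[:2]-O)@M,pos[2]].round(4)
def st():
    s=robot.observe(); print(s["time"],"jig",jig(s["tool_pos"]),"rot",s["tool_rot"].round(4),"F",s["contact_force"].round(2),s["opening"],"q",s["qpos"].round(2)); return s
E
python3 - <<'E'
from h import *
s=st()
for a in((0,-.205,.2),(0,-.205,.07)): print(rel(s["tool_pos"],s["tool_rot"],*a).tolist())
E
```

```text
0.1 jig [-0.3371 -0.5066  0.2431] rot [-3.1403e+00 -2.0000e-04  3.8880e-01] F [-0.09  0.57 -0.58] 0.0920720472221782 q [-1.33  0.34  1.52  0.    1.28 -0.15]
[41.265, -18.523, 4.345, -0.001, -0.001, -1.263]
[41.262, -18.506, 17.345, -0.001, -0.001, -1.263]
```

play_rows(rows=[[4,-1.8,0.4,0,0,-0.12,0],[8,-3.6,0.8,0,0,-0.25,0],[12,-5.4,1.2,0,0,-0.37,0],[16,-7.2,1.6,0,0,-0.5,0],[20,-9,2,0,0,-0.62,0],[24,-10.8,2.4,0,0,-0.74,0],[28,-12.6,2.8,0,0,-0.87,0],[32,-14.4,3.2,0,0,-1.0,0],[36,-16.2,3.6,0,0,-1.12,0],[39,-17.5,4,0,0,-1.2,0],[41.26,-18.52,4.3,0,0,-1.263,0],[41.26,-18.52,7,0,0,-1.263,0],[41.26,-18.52,10,0,0,-1.263,0],[41.26,-18.52,13,0,0,-1.263,0],[41.26,-18.52,15,0,0,-1.263,0],[41.26,-18.52,17.3,0,0,-1.263,0],[41.26,-18.52,17.3,0,0,-1.263,0],[41.26,-18.52,17.3,0,0,-1.263,0]], squeeze=20)

```text
time: 1.9
tool_pos: [0.5106, -0.158, 0.0707]
tool_rot: [-3.141, -0.0, 1.652]
contact_force: [0.4, -0.0, 0.7]
opening: 0.0005
grip_force: 0.0
```

```bash
python3 - <<'E'
from h import *
s=st()
print(rel(s["tool_pos"],s["tool_rot"],0,-.205,.039))
a,_=optics.read_camera("top"); b,_=optics.read_camera("scene")
uv=proj("top",[s["tool_pos"]])[0];vv=proj("scene",[s["tool_pos"]])[0]; print(uv,vv)
f=lambda p,u:cv2.resize(p[int(u[1])-60:int(u[1])+60,int(u[0])-65:int(u[0])+65],None,fx=3,fy=4.0)[:, :, ::-1]
f=lambda p,u:cv2.resize(p[int(u[1])-60:int(u[1])+60,int(u[0])-65:int(u[0])+65],None,fx=3,fy=3,interpolation=2)[:, :, ::-1]
cv2.imwrite("pics/c1.png",np.hstack([f(a,uv),f(b,vv)]))
E
```

```text
1.9 jig [-0.     -0.2054  0.0707] rot [-3.1408e+00 -4.0000e-04  1.6518e+00] F [ 0.44 -0.03  0.75] 0.0005430081082411249 q [-0.44  0.56  1.71 -0.    0.87 -0.52]
[ 3.700e-02  7.000e-03  3.174e+00 -1.000e-03 -0.000e+00  0.000e+00]
[400.59511887 251.91328955] [240.56849104 267.10857646]
```

View pics/c1.png

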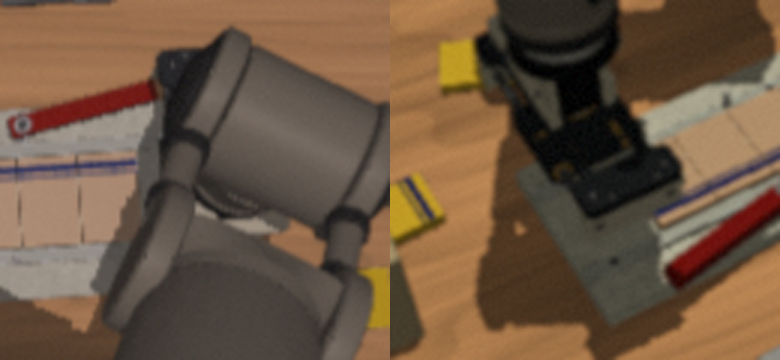

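play_rows(rows=[[0,0,1.5,0,0,0,0],[0,0,2.6,0,0,0,0],[0,0,3.1,0,0,0,0],[0,0,3.1,0,0,0,0],[0,0,3.1,0,0,0,0]])

```text
time: 2.5
tool_pos: [0.5109, -0.1582, 0.0401]
tool_rot: [3.141, 0.0, 1.652]
contact_force: [0.6, -0.8, 0.8]
opening: 0.0005
grip_force: 0.0
```

play_rows(rows=[[0.8,0,0,0,0,0,0],[1.6,0,0,0,0,0,0],[2.1,0,0,0,0,0,0],[2.4,0,0,0,0,0,0],[2.6,0,0,0,0,0,0],[2.8,0,0,0,0,0,0],[3.0,0,0,0,0,0,0],[3.2,0,0,0,0,0,0],[3.4,0,0,0,0,0,0],[3.6,0,0,0,0,0,0],[3.8,0,0,0,0,0,0],[4.0,0,0,0,0,0,0],[4.2,0,0,0,0,0,0],[4.5,0,0,0,0,0,0],[4.8,0,0,0,0,0,0],[5.1,0,0,0,0,0,0]])

```text
time: 4.1
tool_pos: [0.5065, -0.107, 0.0397]
tool_rot: [3.142, 0.0, 1.652]
contact_force: [0.2, -2.8, -0.2]
opening: 0.0003
grip_force: 1.3
```

```bash
python3 - <<'E'
from h import *
s=st()
p,_=optics.read_camera("scene")
o=ortho("scene",p,.38,.63,-.21,.31,.03,.0008); cv2.imwrite("pics/c2.png",o[:,:,::-1]); print(o.shape)
E
```

```text
4.1 jig [ 0.     -0.1542  0.0397] rot [3.1415e+00 1.0000e-04 1.6518e+00] F [ 0.22 -2.79 -0.16] 0.0002773881773341661 q [-0.36  0.59  1.78 -0.    0.77 -0.44]
(313, 650, 3)
```

View pics/c2.png

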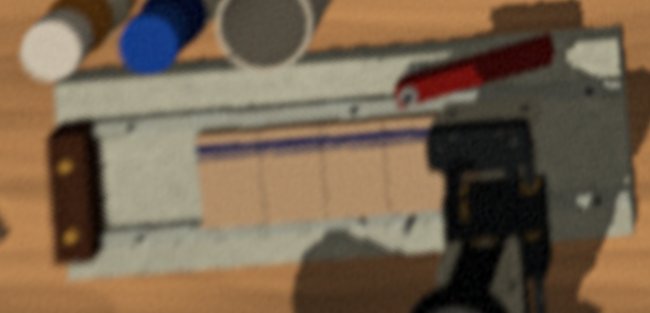

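The scene crop shows the closed row moving, with tile1's edge at about column 200 and the stop face at about column 100. The finger is behind tile5 and the force is 2.8 N, so I continue.

play_rows(rows=[[0.3,0,0,0,0,0,0],[0.7,0,0,0,0,0,0],[1.1,0,0,0,0,0,0],[1.5,0,0,0,0,0,0],[1.9,0,0,0,0,0,0],[2.3,0,0,0,0,0,0],[2.7,0,0,0,0,0,0],[3.1,0,0,0,0,0,0],[3.5,0,0,0,0,0,0],[3.9,0,0,0,0,0,0],[4.3,0,0,0,0,0,0],[4.7,0,0,0,0,0,0],[5.1,0,0,0,0,0,0],[5.5,0,0,0,0,0,0],[5.8,0,0,0,0,0,0],[6.1,0,0,0,0,0,0],[6.3,0,0,0,0,0,0],[6.5,0,0,0,0,0,0],[6.7,0,0,0,0,0,0],[6.8,0,0,0,0,0,0]])

```text
time: 6.15
tool_pos: [0.501, -0.0393, 0.0397]
tool_rot: [3.142, 0.0, 1.652]
contact_force: [-0.9, -3.2, 0.9]
opening: 0.0005
grip_force: 1.6
```

play_rows(rows=[[0.1,0,0,0,0,0,0],[0.2,0,0,0,0,0,0],[0.3,0,0,0,0,0,0],[0.4,0,0,0,0,0,0],[0.5,0,0,0,0,0,0],[0.6,0,0,0,0,0,0],[0.7,0,0,0,0,0,0],[0.8,0,0,0,0,0,0],[0.9,0,0,0,0,0,0],[1.0,0,0,0,0,0,0]])

```text
time: 7.15
tool_pos: [0.5002, -0.0294, 0.0397]
tool_rot: [3.142, 0.0, 1.652]
contact_force: [0.2, -3.5, 1.0]
opening: 0.0004
grip_force: 1.7
```

play_rows(rows=[[0.07,0,0,0,0,0,0],[0.14,0,0,0,0,0,0],[0.21,0,0,0,0,0,0],[0.28,0,0,0,0,0,0],[0.35,0,0,0,0,0,0]])

```text
time: 7.65
tool_pos: [0.4999, -0.026, 0.0397]
tool_rot: [3.142, 0.0, 1.652]
contact_force: [0.7, -3.5, 0.9]
opening: 0.0002
grip_force: 1.7
```

play_rows(rows=[[0.05,0,0,0,0,0,0],[0.1,0,0,0,0,0,0],[0.15,0,0,0,0,0,0],[0.2,0,0,0,0,0,0]])

```text
time: 8.05
tool_pos: [0.4998, -0.024, 0.0397]
tool_rot: [3.142, 0.0, 1.652]
contact_force: [0.3, -3.7, 1.3]
opening: 0.0004
grip_force: 1.7
```

play_rows(rows=[[0.05,0,0,0,0,0,0],[0.1,0,0,0,0,0,0],[0.15,0,0,0,0,0,0]])

```text
time: 8.35
tool_pos: [0.4997, -0.0229, 0.0397]
tool_rot: [-3.142, 0.001, 1.652]
contact_force: [0.2, -7.7, 1.0]
opening: 0.0006
grip_force: 4.0
```

play_rows(rows=[[0.05,0,0,0,0,0,0],[0.1,0,0,0,0,0,0],[0.15,0,0,0,0,0,0]])

```text
time: 8.65
tool_pos: [0.4998, -0.0227, 0.0398]
tool_rot: [3.141, 0.003, 1.653]
contact_force: [-0.2, -15.6, 1.1]
opening: 0.0003
grip_force: 7.5
```

```bash
python3 - <<'E'
from h import *
s=st()
p,_=optics.read_camera("top")
o=ortho("top",p,.38,.63,-.21,.31,.03,.0008); q,_=optics.read_camera("scene"); o2=ortho("scene",q,.38,.63,-.21,.31,.03,.0008)
cv2.imwrite("pics/c3.png",np.vstack([o,o2])[:600,:,::-1])
E
```

```text
8.65 jig [ 0.0002 -0.0697  0.0398] rot [3.1412e+00 2.8000e-03 1.6527e+00] F [ -0.22 -15.61   1.06] 0.0002850385102640454 q [-0.2   0.56  1.83 -0.    0.75 -0.28]
```

View pics/c3.png

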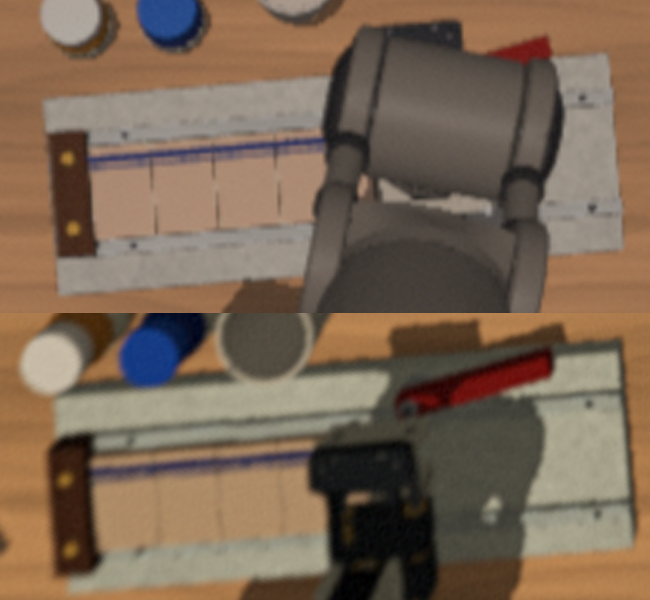

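The row is home: the force rose to 15.6 N, tile1 is on the stop in both crops, and the TCP at jig y = −69.7 mm matches the expected position. I'll back off, lift and turn toward the keeper's outer side.

play_rows(rows=[[-0.3,0,0,0,0,0,0],[-1,0,0,0,0,0,0],[-2.5,0,0,0,0,0,0],[-4.5,0,0,0,0,0,0],[-6,0,-1,0,0,0,0],[-6,0,-3,0,0,0,0],[-6,0,-5,0,0,0,0],[-6,0,-6,0,0,0,0],[-6,0,-6,0,0,0,0],[-6,0,-6,0,0,0,0]])

```text
time: 9.75
tool_pos: [0.5041, -0.0809, 0.0995]
tool_rot: [-3.141, -0.0, 1.652]
contact_force: [0.2, -0.0, 0.0]
opening: 0.0002
grip_force: 0.0
```

```bash
cat >> h.py <<'E'
def kp(phi,gap,r=.085):
    a=np.pi+1.92-phi; d=lambda t:np.array([np.cos(t),np.sin(t)])
    c=np.array([.0635,-.072])+r*d(a)-(.0185+gap)*d(a-np.pi/2); return c,a-np.pi
E
python3 - <<'E'
from h import *
s=st(); c,y=kp(.16,.02); print(c,y)
print(rel(s["tool_pos"],s["tool_rot"],*c,.1,y),rel(s["tool_pos"],s["tool_rot"],*c,.046,y))
E
```

```text
9.75 jig [-0.0002 -0.128   0.0995] rot [-3.1413e+00 -1.0000e-04  1.6517e+00] F [ 0.2  -0.03  0.  ] 0.00023087925954213767 q [-0.31  0.48  1.75 -0.    0.91 -0.39]
[ 0.11729947 -0.14824216] 1.7599999999999998
[-2.027 11.755 -0.053 -0.    -0.    -1.76 ] [-2.028 11.756  5.347 -0.    -0.    -1.76 ]
```

play_rows(rows=[[-0.2,1,0,0,0,-0.14,0],[-0.4,2,0,0,0,-0.28,0],[-0.6,3,0,0,0,-0.42,0],[-0.8,4,0,0,0,-0.56,0],[-1,5,0,0,0,-0.7,0],[-1.2,6,0,0,0,-0.84,0],[-1.4,7,0,0,0,-0.98,0],[-1.5,8,0,0,0,-1.12,0],[-1.6,9,0,0,0,-1.26,0],[-1.8,10,0,0,0,-1.4,0],[-1.9,11,0,0,0,-1.54,0],[-2.0,11.8,0,0,0,-1.67,0],[-2.0,11.8,0,0,0,-1.76,0],[-2.0,11.8,2,0,0,-1.76,0],[-2.0,11.8,4,0,0,-1.76,0],[-2.0,11.8,5.3,0,0,-1.76,0],[-2.0,11.8,5.3,0,0,-1.76,0],[-2.0,11.8,5.3,0,0,-1.76,0]])

```text
time: 11.55
tool_pos: [0.6236, -0.0911, 0.0464]
tool_rot: [3.141, -0.001, -2.871]
contact_force: [-0.5, 0.2, 0.7]
opening: 0.0003
grip_force: 0.0
```

```bash
python3 - <<'E'
from h import *
s=st(); print(kp(.16,.02))
q,_=optics.read_camera("scene"); o2=ortho("scene",q,.38,.68,-.25,.31,.03,.0008); p,_=optics.read_camera("top"); 
o=ortho("top",p,.40,.75,-.25,.31,.0405,.0008)
cv2.imwrite("pics/c4.png",np.vstack([o2[:,:700],cv2.resize(o[:,:700],None,fx=1,fy=.5)])[:600,:,::-1])
for ph in(.16,.2,.3,.45,.6,.75,.9,1.05,1.2,1.35,1.5,1.65,1.75,1.82):
    c,y=kp(ph,0); print(ph,rel(s["tool_pos"],s["tool_rot"],*c,.046,y).tolist())
E
```

```text
11.55 jig [ 0.118  -0.1479  0.0464] rot [ 3.1413e+00 -6.0000e-04 -2.8713e+00] F [-0.47  0.19  0.73] 0.00029899701152617645 q [-0.27  0.73  1.44 -0.    0.97 -2.11]
(array([ 0.11729947, -0.14824216]), 1.7599999999999998)
0.16 [2.075, -0.022, 0.046, 0.0, -0.001, 0.0]
0.2 [2.416, -0.089, 0.046, 0.0, -0.001, 0.04]
0.3 [3.279, -0.197, 0.046, 0.0, -0.001, 0.14]
0.45 [4.583, -0.196, 0.047, 0.0, -0.001, 0.29]
0.6 [5.872, -0.0, 0.048, 0.0, -0.001, 0.44]
0.75 [7.117, 0.386, 0.049, 0.0, -0.001, 0.59]
0.9 [8.29, 0.954, 0.05, 0.0, -0.001, 0.74]
1.05 [9.366, 1.691, 0.051, 0.0, -0.001, 0.89]
1.2 [10.319, 2.58, 0.051, -0.0, -0.001, 1.04]
1.35 [11.128, 3.602, 0.052, -0.0, -0.001, 1.19]
1.5 [11.776, 4.734, 0.053, -0.0, -0.001, 1.34]
1.65 [12.247, 5.949, 0.054, -0.0, -0.001, 1.49]
1.75 [12.458, 6.793, 0.054, -0.0, -0.001, 1.59]
1.82 [12.555, 7.394, 0.054, -0.0, -0.001, 1.66]
```

View pics/c4.png

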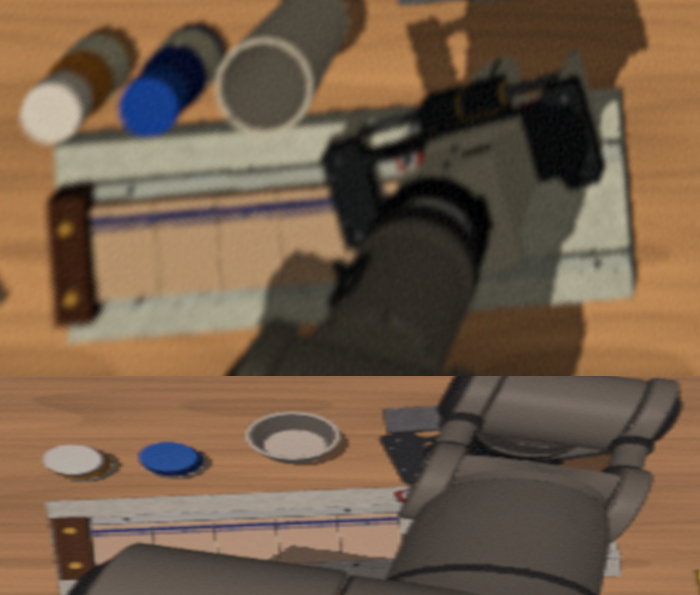

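The scene crop shows the hand beside the keeper, clear of the cup at (265,85), with the row still on the stop at (90,250). I now sweep the keeper round.

play_rows(rows=[[0.7,0,0,0,0,0,0],[1.4,0,0,0,0,0,0],[1.8,0,0,0,0,0,0],[2.1,0,0,0,0,0,0],[2.4,-0.1,0,0,0,0.04,0],[2.85,-0.15,0,0,0,0.09,0],[3.3,-0.2,0,0,0,0.14,0],[3.9,-0.2,0,0,0,0.21,0],[4.6,-0.2,0,0,0,0.29,0],[5.2,-0.1,0,0,0,0.365,0],[5.9,0,0,0,0,0.44,0],[6.5,0.2,0,0,0,0.515,0],[7.1,0.4,0,0,0,0.59,0],[7.7,0.65,0,0,0,0.665,0],[8.3,0.95,0,0,0,0.74,0],[8.85,1.3,0,0,0,0.815,0],[9.4,1.7,0,0,0,0.89,0]])

```text
time: 13.35
tool_pos: [0.5284, -0.1002, 0.047]
tool_rot: [3.142, 0.001, 2.519]
contact_force: [0.9, 0.7, 0.5]
opening: 0.0004
grip_force: 0.3
```

```bash
python3 - <<'E'
from h import *
s=st()
print(kp(1.05,0))
q,_=optics.read_camera("scene"); o2=ortho("scene",q,.38,.68,-.25,.31,.0405,.0008)
cv2.imwrite("pics/c5.png",o2[:,:,::-1])
for ph in(1.05,1.2,1.35,1.5,1.6,1.7,1.75,1.8,1.85,1.9,1.92):
    c,y=kp(ph,0); print(ph,rel(s["tool_pos"],s["tool_rot"],*c,.046,y).tolist())
E
```

```text
13.35 jig [ 0.0224 -0.1492  0.047 ] rot [3.1415e+00 1.1000e-03 2.5186e+00] F [0.89 0.68 0.48] 0.0004364547608230328 q [-0.33  0.6   1.72 -0.    0.82 -1.28]
(array([ 0.02282983, -0.14889725]), 0.8700000000000001)
1.05 [-0.015, 0.051, 0.098, 0.0, 0.001, -0.003]
1.2 [1.276, -0.134, 0.096, 0.0, 0.001, 0.147]
1.35 [2.579, -0.124, 0.095, 0.0, 0.001, 0.297]
1.5 [3.867, 0.08, 0.093, 0.0, 0.001, 0.447]
1.6 [4.702, 0.322, 0.093, 0.0, 0.001, 0.547]
1.7 [5.509, 0.647, 0.092, 0.0, 0.001, 0.647]
1.75 [5.899, 0.839, 0.091, 0.0, 0.001, 0.697]
1.8 [6.279, 1.05, 0.091, 0.0, 0.001, 0.747]
1.85 [6.648, 1.28, 0.091, 0.0, 0.001, 0.797]
1.9 [7.005, 1.529, 0.09, 0.001, 0.001, 0.847]
1.92 [7.144, 1.633, 0.09, 0.001, 0.001, 0.867]
```

View pics/c5.png

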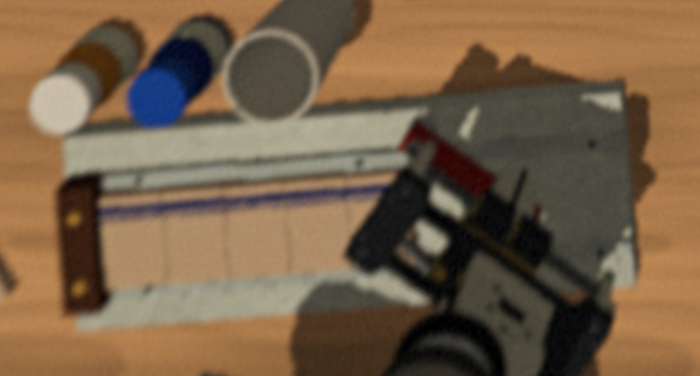

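The keeper is following: the red bar runs from (415,140) to (490,185), then under the hand, with about 1 N on the finger.

play_rows(rows=[[0.6,-0.1,0.05,0,0,0.07,0],[1.25,-0.15,0.1,0,0,0.145,0],[1.9,-0.15,0.1,0,0,0.22,0],[2.6,-0.1,0.1,0,0,0.295,0],[3.2,0,0.1,0,0,0.37,0],[3.85,0.1,0.1,0,0,0.445,0],[4.3,0.2,0.1,0,0,0.495,0],[4.7,0.3,0.1,0,0,0.545,0],[5.1,0.5,0.1,0,0,0.595,0],[5.5,0.65,0.1,0,0,0.645,0],[5.9,0.85,0.1,0,0,0.695,0],[6.1,0.95,0.1,0,0,0.72,0],[6.3,1.05,0.1,0,0,0.745,0],[6.45,1.15,0.1,0,0,0.77,0],[6.65,1.3,0.1,0,0,0.795,0],[6.8,1.4,0.1,0,0,0.82,0]])

```text
time: 15.0
tool_pos: [0.4812, -0.0489, 0.0457]
tool_rot: [3.142, 0.0, 1.7]
contact_force: [-0.1, -1.4, 0.3]
opening: 0.0007
grip_force: 0.4
```

```bash
python3 - <<'E'
from h import *
s=st()
for ph in(1.875,1.9,1.92,1.94,1.96):
    c,y=kp(ph,0); print(ph,rel(s["tool_pos"],s["tool_rot"],*c,.046,y).tolist())
E
```

```text
15.0 jig [-0.0205 -0.0942  0.0457] rot [3.1416e+00 1.0000e-04 1.7001e+00] F [-0.11 -1.36  0.3 ] 0.0007150931697259334 q [-0.26  0.53  1.87 -0.    0.74 -0.39]
1.875 [-0.005, -0.012, -0.027, 0.0, 0.0, 0.003]
1.9 [0.208, -0.055, -0.027, 0.0, 0.0, 0.028]
1.92 [0.379, -0.085, -0.027, 0.0, 0.0, 0.048]
1.94 [0.551, -0.112, -0.027, 0.0, 0.0, 0.068]
1.96 [0.724, -0.136, -0.027, 0.0, 0.0, 0.088]
```

play_rows(rows=[[0.1,-0.03,0,0,0,0.014,0],[0.2,-0.05,0,0,0,0.028,0],[0.3,-0.07,0,0,0,0.04,0],[0.38,-0.08,0,0,0,0.048,0]])

```text
time: 15.4
tool_pos: [0.48, -0.0455, 0.0457]
tool_rot: [3.142, 0.0, 1.653]
contact_force: [-0.3, -5.5, 0.7]
opening: 0.0002
grip_force: 2.4
```

play_rows(rows=[[0.05,0,0,0,0,0,0],[0.1,0,0,0,0,0,0]])

```text
time: 15.6
tool_pos: [0.48, -0.0453, 0.0458]
tool_rot: [3.142, 0.002, 1.654]
contact_force: [-0.9, -9.3, -1.0]
opening: 0.0004
grip_force: 4.5
```

The keeper is on the pin at 9 N, at the expected position. I'll withdraw the hand and look.

play_rows(rows=[[-0.3,0,0,0,0,0,0],[-1,0,0,0,0,0,0],[-2.5,0,0,0,0,0,0],[-4,0,0,0,0,0,0],[-4,0,-3,0,0,0,0],[-4,0,-7,0,0,0,0],[-4,0,-11,0,0,0,0],[-4,0,-15,0,0,0,0],[-7,-2,-16,0,0,0,0],[-11,-4,-16,0,0,0,0],[-15,-6,-16,0,0,0,0],[-19,-6,-16,0,0,0,0],[-23,-6,-16,0,0,0,0],[-27,-6,-16,0,0,0,0],[-30,-6,-16,0,0,0,0],[-30,-6,-16,0,0,0,0],[-30,-6,-16,0,0,0,0]])

```text
time: 17.3
tool_pos: [0.4441, -0.3491, 0.2052]
tool_rot: [-3.141, -0.001, 1.652]
contact_force: [-0.6, 0.3, -0.0]
opening: 0.0007
grip_force: 0.0
```

```bash
python3 - <<'E'
from h import *
s=st()
q,_=optics.read_camera("scene"); p,_=optics.read_camera("top")
o=[ortho(n,i,.38,.62,-.21,.31,.0405,.00075) for n,i in(("top",p),("scene",q))]
cv2.imwrite("pics/c6.png",np.vstack(o)[:600,:,::-1])
# change outside jig
p0=np.load("scene0.npz")["p"]; d=cv2.absdiff(p0,q).max(2)>60; print(d.sum())
for k,uv in(("blue",(390,258)),("ochre",(416,245)),("cup",(361,280)),("brush",(322,325)),("spare",(410,195)),("post",(171,302)),("turq",(318,192))): print(k,d[uv[1]-12:uv[1]+12,uv[0]-12:uv[0]+12].sum())
E
```

```text
17.3 jig [-0.0818 -0.3905  0.2052] rot [-3.1410e+00 -1.1000e-03  1.6518e+00] F [-0.55  0.29 -0.02] 0.0007054296841834304 q [-0.8   0.45  1.47  0.    1.22 -0.88]
27145
blue 0
ochre 0
cup 0
brush 0
spare 0
post 139
turq 0
```

View pics/c6.png

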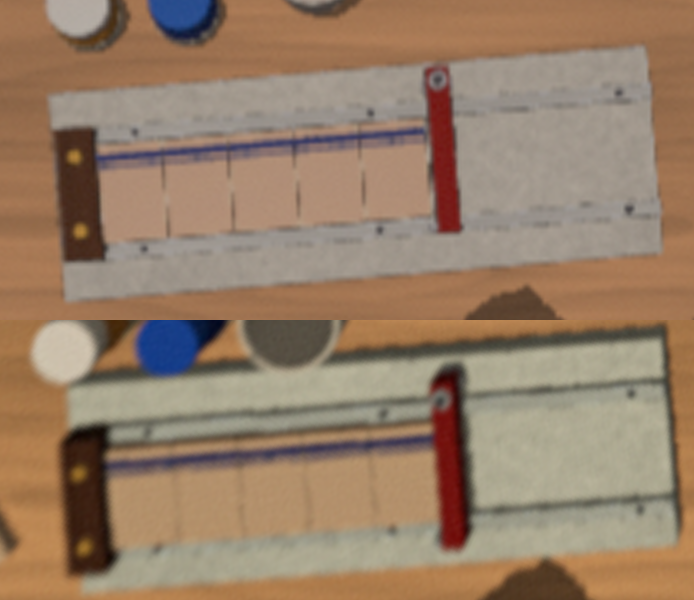

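The final crops show all five tiles closed up against the stop (columns 100–430). The keeper is square across the channel behind them, from (437,80) to (450,230), and the jars and cup have not moved. The hand is clear, so I hand in.

```bash
python3 -c "
from cell import robot
print(robot.hand_in())"
```

```text
the job is handed in; nothing more can be done
None
```

The job is handed in at about 17 s of the 43 s: the row of five is hard against the end stop (15.6 N at contact), the red keeper lies square across the channel on its pin, and the hand is clear. The jars, cup, brush and spare tile show no movement in the pictures. The kiln post could not be checked that way because the picture changed around it, most likely because the arm was then over it, but the fingertips passed well above it.

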